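# Turn the sample carousel to the reader and take a reading

### The arm

A 6-joint arm with a two-finger parallel gripper is mounted at the origin on the work surface. World frame = base frame: x ahead of the robot, y to its left, z up, the work surface at z = 0. Lengths are in m, angles in degrees, forces in N, time in s.
With the tool pointing down it reaches from about 0.25 to 0.725 m from the base axis. Payload 9.7 kg.
Tool frame: the origin (TCP) lies midway between the tips of the shut fingers; the grasp point (between the pads) lies 19 mm behind it; z points along the fingers, y is the line along which they close (so a half turn about z gives the same grasp; the last joint's range is limited). The gripper opens to 85 mm and grips with 20 to 120 N. Pads are 22 mm wide; open, the fingers measure 114 mm over their backs; the gripper's body (76 mm by 85 mm) begins 54 mm behind the grasp point. The pads swing forward as they close: fully open they stand 13 mm farther back than shut.
Start: joints at [66.921, 4.979, 10.078, 95.1, 0, 90], TCP at [0.216, 0.506, 0.231] pointing down, gripper open.
Joint ranges: [-179.16, 179.16], [-48.56, 103.87], [-65.8, 70.77], [-126.05, 130.52], [-82.76, 87.17], [-180, 180]. Speed limits (degrees/s): [127.2, 127.2, 147.25, 180, 180, 180].

### API

Orientations are given as [roll, pitch, yaw] about the fixed x, y, z axes, in that order (R = Rz(yaw) Ry(pitch) Rx(roll)).
In Python, from workcell import * gives the robot as it stands.
- The arm moves only by the tool servo_tool, never from a script. Its argument "moves" is a list of rows, each a list of 4 numbers: the shift along the world's x, y, z in shares of 80 cm (1.0 is 80 cm), then the turn about the world's z in a scale on which 1.0 is 60 degrees. A call has 1 to 20 rows; each row is the pose to reach, as a shift and turn from the pose commanded when the call began; what a row does not reach only later rows make up. A row lasts 1/12 s, in which the tool goes at most 41.7 mm and 7.16 degrees, less where a joint would pass 70% of its speed; a pose out of reach is approached as far as the arm can. A call with a gripper value outside its range is refused whole. "claw" is the closure, from 0 (fully open) to 1 (shut), set as the call begins (left out, the last holds). The fingers move at their own pace and stop on an object; "force" is the grip in N (left out, the last holds). Time passes only in rows, so rows that repeat a pose let the fingers close. It gives the time, the measured TCP pose, the force, the opening and the grip force at its end, in the units of the state.
- get_obs(): the state, without advancing time (a new reading comes with each control period).
- camera(name): name is "side" or "top" or "wrist"; returns the picture (480x640x3 uint8, red, green, blue); there is no depth.
- get_calibration(name): a dict with "fx", "fy", "cx", "cy" (pixels), "k1" (the pictures are not rectified: a ray, as slopes to the right and down, at radius r is drawn at 1 + k1 r^2 times it, then the intrinsics apply), "rvec" (rotation vector, rad) and "tvec" (3), from world to camera coordinates, as OpenCV has them; the wrist camera has in their place "tool_from_camera" (4x4, takes a point from camera to tool coordinates, whose origin is the TCP and whose axes are the flange's). Camera axes: x right, y down, z forward; pixel columns grow to the right and rows downward; lengths in m; the calibration is good to about 2 mm. A picture is of the moment at which its call begins: read the wrist's pose just before it. get_calibration takes no time and is no camera call.
- job_done(): hands the job in; it is judged then, once.
The state is a dict: "time": time; "q": joint angles; "qd": joint speeds; "joint_efforts": joint torques, N m; "ee_pos": TCP position; "tcp_rot": TCP orientation; "wrist_force": force on the tool from outside, world axes, zero at the start; "torque": the same for the moment, N m; "opening": finger opening in m; "grasp_force": force on a finger pad.
Only numpy, scipy, OpenCV 4.12 (cv2) and the standard library are available. Lean on these libraries where they do the work, as an engineer would, in place of code of your own. Each camera call takes 0.05 s, during which the arm holds its last target. There are 200 camera calls.

### The job

Push the carousel round by its bare arms with a fingertip until the pot with the green lid stands squarely in front of the reader's lens, then press the yellow button on the reader right down and let it spring back, with the carousel left as you set it. Do not press the button before the green pot is in place; all four pots stay in their seats and are not to be touched, and nothing else on the bench is to be moved.

Things in the scene. Friction and masses are not known exactly. Their poses are not given: they have to be found in the camera images.
- carousel: Rotor turning either way without stops about a vertical axis. Origin on the axis at table height; x and y axes run along its four aluminium arms (+x, +y, -x, -y), 14 mm wide bars, top 71 and underside 55 mm above the table, bare from 26 to 111 mm from the axis. Needs about 0.08 N m to turn (1 N at 80 mm) and stays where left. Arms end in open black seats for pots, centred 135 mm from the axis.
- hub_top (a point): Top of the steel stud on the carousel's axis, 82 mm above the table. The black hub below it has radius 26 mm, top at 76 mm. The seats at the arm ends are 48 mm across, rim 65 mm above the table. Under the arms is free air, down to a white foot disc of radius 60 mm, 18 mm high.
- read_spot (a point): Where the middle of the green pot's underside belongs: 135 mm from the carousel's axis, 49 mm above the table, straight in front of the reader's lens. The point's -y axis points outward from the carousel's axis to the reader; the lens tip is 33 mm away that way, 72 mm above the table.
- station: The reader and carousel foot, one fixed piece. Origin on the carousel's axis at table height. The reader is a white block centred at y = -206 mm, 75 mm wide in x, 60 mm deep, 100 mm high, lens on its inner face; a bar 50 mm wide, 12 mm high on the table joins it to the foot.
- read_button_top (a point): Middle of the top face of the reader's yellow button (28 mm across), on the black housing on top of the white reader block; it is pressed straight down.
- read_button (a joint): Travel of that button: 0 released, 0.006 m fully down (5 N); springs back. Counts as pressed beyond 0.004 m, as released below 0.0015 m.
- pot_green: Loose sample pot, white with a green lid, 35 mm across, 46 mm tall, standing in one of the carousel's seats with about 2 mm play. Origin at the middle of its underside (49 mm above the table; lid top at 95 mm).
- pot_red: Loose sample pot, white with a red lid, 35 mm across, 46 mm tall, standing in one of the carousel's seats with about 2 mm play. Origin at the middle of its underside (49 mm above the table; lid top at 95 mm).
- pot_blue: Loose sample pot, white with a blue lid, 35 mm across, 46 mm tall, standing in one of the carousel's seats with about 2 mm play. Origin at the middle of its underside (49 mm above the table; lid top at 95 mm).
- pot_yellow: Loose sample pot, white with a yellow lid, 35 mm across, 46 mm tall, standing in one of the carousel's seats with about 2 mm play. Origin at the middle of its underside (49 mm above the table; lid top at 95 mm).
- beaker: Empty clear glass beaker, 72 mm across, 90 mm tall, standing loose on the bench. Origin at the middle of its underside. A bystander.
- mug: Green plastic mug, 80 mm across, 95 mm tall, handle on its +y side, standing loose on the bench. Origin at the middle of its underside. A bystander.
- jar: Greenish glass jar with a red lid, 76 mm across, 120 mm tall, standing loose on the bench. Origin at the middle of its underside. A bystander.
- carafe: Glass bottle with a blue band and blue cap, 84 mm across, 200 mm tall, standing loose on the bench. Origin at the middle of its underside. A bystander.
- slide_box: Flat blue box of slides, 100 x 80 x 35 mm, standing loose on the bench. Origin at the middle of its underside. A bystander.
Things that resemble listed ones, but are neither listed nor needed, are in the scene too. Leave any black look-alike of the pot_yellow alone. What is shaped like the pot_green but black is not meant.

How it is judged:
By the outcome, as a careful person would: the job done as asked, in the order asked, and still so for the second after the job is handed in, with the robot touching nothing.
It also fails if it takes over 54 s, if anything falls off the work surface, if the arm or the gripper's body presses on something with over 40 N, if the wrist force passes 120 N, or if a joint passes its speed limit or range.

## Working session

There is one attempt and no reset: what is moved stays moved. The work goes in short steps, Python scripts to look and compute and a tool call to move; the robot and the scene stay as the last step left them, time stands still between calls to the robot, and variables do not carry over. Pictures are saved under pics/ and viewed, at most 10 in all, crops included, and the job is handed in when it is done.

Besides the shell and the picture viewer there is one more tool, called after "Request:" in YAML: its name, and indented under it one key for each argument. servo_tool: Moves the arm, as the interface text tells. Its arguments: {"type":"object","properties":{"moves":{"type":"array","items":{"type":"array","items":{"type":"number"}}},"claw":{"type":"number"},"force":{"type":"number"}},"required":["moves"]}

```bash
mkdir -p pics; cat > h.py <<'E'
from workcell import *
import numpy as np, cv2
def snap(name,f):
    im=camera(name); cv2.imwrite('pics/'+f,im[:,:,::-1]); return im
E
python3 - <<'E'
from h import *
o=get_obs();print(o['time'],o['ee_pos'],o['tcp_rot'],o['opening'])
snap('top','top1.png');snap('side','side1.png')
for n in('top','side','wrist'):print(n,get_calibration(n))
E
```

```text
0.0 [0.21549866 0.50577676 0.23057943] [-1.79924380e+02 -9.66132551e-04  1.56921213e+02] 0.08480516851969565
top {'fx': 621.6384083147094, 'fy': 621.6384083147094, 'cx': 322.5184532398534, 'cy': 242.64339296848757, 'k1': 0.014697245769280947, 'rvec': array([ 2.13655721, -2.11965084,  0.17276585]), 'tvec': array([4.33101993e-04, 6.16148362e-01, 1.30998097e+00])}
side {'fx': 465.6598636920555, 'fy': 465.6598636920555, 'cx': 318.47280475963515, 'cy': 240.5311635656264, 'k1': -0.07555250670564027, 'rvec': array([ 0.41297895, -2.75011823,  1.19536957]), 'tvec': array([0.57702066, 0.17255244, 0.86954297])}
wrist {'fx': 374.15137747035664, 'fy': 374.15137747035664, 'cx': 320.0613965212836, 'cy': 247.91590316010564, 'k1': -0.06075203383791781, 'tool_from_camera': array([[-1.84571518e-05, -9.46141077e-01, -3.23754633e-01,
         8.33990359e-02],
       [ 9.99999980e-01, -8.12431502e-05,  1.80415427e-04,
         6.22570544e-04],
       [-1.97001292e-04, -3.23754623e-01,  9.46141060e-01,
        -1.43282555e-01],
       [ 0.00000000e+00,  0.00000000e+00,  0.00000000e+00,
         1.00000000e+00]])}
```

View pics/top1.png

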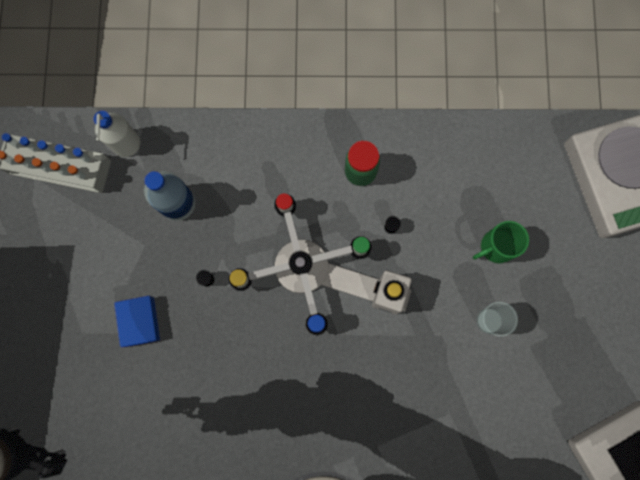

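View pics/side1.png

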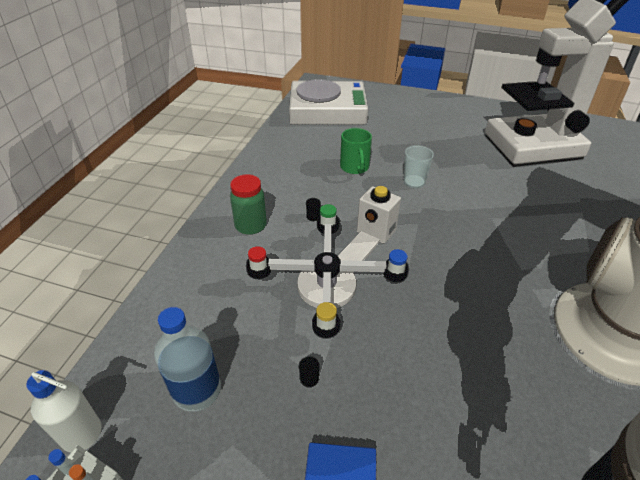

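The top view shows the hub at (300,262), and the lids at green (361,246), red (285,203), yellow (239,279) and blue (316,324). The yellow button is at (394,291), with black look-alikes at (392,225) and (205,278). The side view shows the hub at (327,262), the green lid at (328,212), the button at (381,192) and the lens at (371,215). The mug and the jar are green too, but the green lid sitting in a carousel seat is the pot meant.

```bash
cat >> h.py <<'E'
def cal(n):
    c=get_calibration(n);K=np.array([[c['fx'],0,c['cx']],[0,c['fy'],c['cy']],[0,0,1]])
    return c,K,np.array([c['k1'],0,0,0,0.])
def ray(n,uv):
    c,K,D=cal(n);R=cv2.Rodrigues(c['rvec'])[0]
    p=cv2.undistortPoints(np.array([[uv]],float),K,D)[0,0]
    d=R.T@np.array([p[0],p[1],1]);return -R.T@c['tvec'],d/np.linalg.norm(d)
def atz(n,uv,z):
    o,d=ray(n,uv);return o+d*(z-o[2])/d[2]
def tri(a,b):
    A=np.zeros((3,3));B=np.zeros(3)
    for n,uv in(('top',a),('side',b)):
        o,d=ray(n,uv);P=np.eye(3)-np.outer(d,d);A+=P;B+=P@o
    return np.linalg.solve(A,B)
def blob(im,col,uv,r=14):
    u,v=uv;h=cv2.cvtColor(im,cv2.COLOR_RGB2HSV)[v-r:v+r,u-r:u+r].astype(int)
    H={'green':(45,80),'blue':(105,130),'yellow':(15,32),'red':(-8,8)}[col]
    hh=np.where(h[...,0]>170,h[...,0]-180,h[...,0])
    m=(hh>=H[0])&(hh<=H[1])&(h[...,1]>110)&(h[...,2]>70)
    n,l,s,c=cv2.connectedComponentsWithStats(m.astype(np.uint8))
    i=1+np.argmax(s[1:,4]);return c[i]+[u-r,v-r],s[i,4]
T={'green':(361,246),'red':(285,203),'yellow':(239,279),'blue':(316,324)}
S={'green':(328,212),'red':(257,255),'yellow':(326,312),'blue':(398,257)}
E
python3 - <<'E'
from h import *
t=cv2.imread('pics/top1.png')[:,:,::-1].copy();s=cv2.imread('pics/side1.png')[:,:,::-1].copy()
P={}
for k in T:
    a,na=blob(t,k,T[k]);b,nb=blob(s,k,S[k]);P[k]=atz('top',a,.095)
    print(k,a,na,b,nb,'tri',tri(a,b).round(4),'top@95',P[k].round(4))
a,na=blob(t,'yellow',(394,291));b,nb=blob(s,'yellow',(381,192),11)
print('btn',a,na,b,nb,tri(a,b).round(4),atz('top',a,.12).round(4))
c=np.mean(list(P.values()),0);print('axis',c.round(4),'hub',atz('top',(300,262),.08).round(4))
for k in P:d=P[k]-c;print(k,np.hypot(*d[:2]).round(4),np.degrees(np.arctan2(d[1],d[0])).round(2))
bt=atz('top',a,.12)-c;print(np.hypot(*bt[:2]),np.degrees(np.arctan2(bt[1],bt[0])))
v=cv2.resize(t[190:340,190:430],None,fx=3.3,fy=3.3,interpolation=cv2.INTER_CUBIC);cv2.imwrite('pics/crop1.png',v[:,:,::-1])
E
```

```text
green [360.92647059 244.30882353] 204 [327.64971751 210.60451977] 177 tri [ 0.607 -0.077  0.087] top@95 [ 0.6058 -0.0766  0.095 ]
red [283.65       201.02727273] 220 [256.60169492 253.83898305] 236 tri [0.7008 0.0898 0.0875] top@95 [0.699  0.0892 0.095 ]
yellow [237.57740586 277.29707113] 239 [326.09463722 311.17981073] 317 tri [0.5341 0.1841 0.0878] top@95 [0.5335 0.1831 0.095 ]
blue [315.90082645 322.96280992] 242 [397.55319149 256.83829787] 235 tri [0.4398 0.0173 0.0873] top@95 [0.4395 0.0172 0.095 ]
btn [393.83431953 289.59763314] 169 [380.51587302 191.07142857] 126 [ 0.5082 -0.1433  0.1135] [ 0.5078 -0.1426  0.12  ]
axis [0.5695 0.0532 0.095 ] hub [0.5691 0.0528 0.08  ]
green 0.1348 -74.34
red 0.1344 15.53
yellow 0.1347 105.47
blue 0.1349 -164.51
0.20531143650353653 -107.48954986571857
```

View pics/crop1.png

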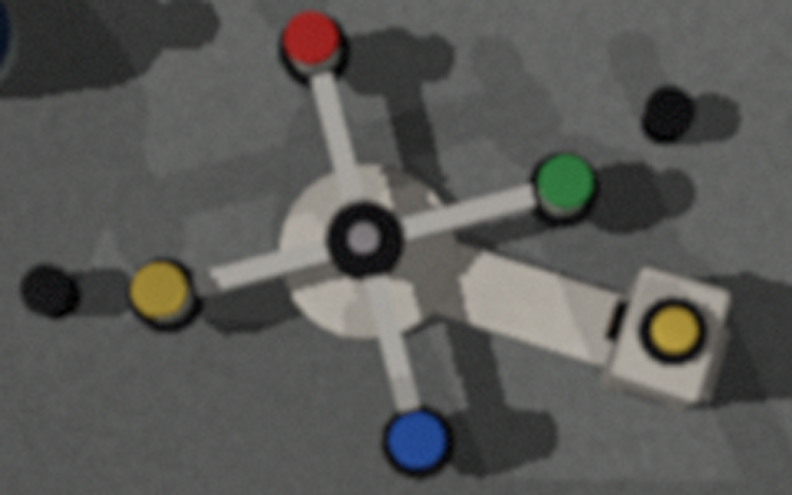

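The crop confirms it: the green lid at crop (565,182) sits in a seat on an arm, while the black look-alikes at (668,113) and (50,292) stand off the carousel. The reader's lens is at crop (617,320). The carousel has to turn about 33° clockwise. I'll push the blue-side arm from its -y side, with the fingers shut.

Careful with the scale: shifts go in shares of 80 cm and turns go in shares of 60 degrees. That gives: -50.6 cm is -0.6325, 29.1 cm is 0.3638, 0.44 rad is 0.4202.

Request:
servo_tool:
  moves:
    - [0.0125, -0.025, 0, 0.0477]
    - [0.0375, -0.065, 0, 0.1146]
    - [0.0625, -0.1088, 0, 0.191]
    - [0.0875, -0.1525, 0, 0.2674]
    - [0.1125, -0.195, 0, 0.3438]
    - [0.1375, -0.2388, 0, 0.4202]
    - [0.1625, -0.2825, 0, 0.4966]
    - [0.1875, -0.325, 0, 0.573]
    - [0.2125, -0.3688, 0, 0.6398]
    - [0.2375, -0.4125, 0, 0.6398]
    - [0.2625, -0.4563, 0, 0.6398]
    - [0.2875, -0.5, 0, 0.6398]
    - [0.3125, -0.5425, 0, 0.6398]
    - [0.3375, -0.5863, 0, 0.6398]
    - [0.3563, -0.62, 0, 0.6398]
    - [0.3638, -0.6325, 0, 0.6398]
    - [0.3638, -0.6325, 0, 0.6398]
    - [0.3638, -0.6325, 0, 0.6398]
    - [0.3638, -0.6325, 0, 0.6398]
  claw: 1
  force: 40

```text
time: 1.68
ee_pos: [0.5061, 0.0008, 0.2312]
tcp_rot: [180.0, -0.0, -164.7]
wrist_force: [0.1, 0.1, 0.3]
opening: 0.0001
grasp_force: 0.0
```

```bash
cat >> h.py <<'E'
def wcam():
    o=get_obs();im=camera('wrist')
    from scipy.spatial.transform import Rotation as Ro
    T=np.eye(4);T[:3,:3]=Ro.from_euler('xyz',o['tcp_rot'],degrees=True).as_matrix();T[:3,3]=o['ee_pos']
    return im,T@get_calibration('wrist')['tool_from_camera']
def watz(W,uv,z):
    c,K,D=cal('wrist');p=cv2.undistortPoints(np.array([[uv]],float),K,D)[0,0]
    d=W[:3,:3]@np.array([p[0],p[1],1]);o=W[:3,3];return o+d*(z-o[2])/d[2]
E
python3 - <<'E'
from h import *
im,W=wcam();cv2.imwrite('pics/w1.png',im[:,:,::-1]);np.save('W1.npy',W);print(W)
E
```

```text
[[-2.64575443e-01  9.12579313e-01  3.11767272e-01  4.26005415e-01]
 [ 9.64364673e-01  2.50105303e-01  8.63024677e-02 -2.07971898e-02]
 [ 7.83198775e-04  3.23490857e-01 -9.46230972e-01  3.74512022e-01]
 [ 0.00000000e+00  0.00000000e+00  0.00000000e+00  1.00000000e+00]]
```

View pics/w1.png

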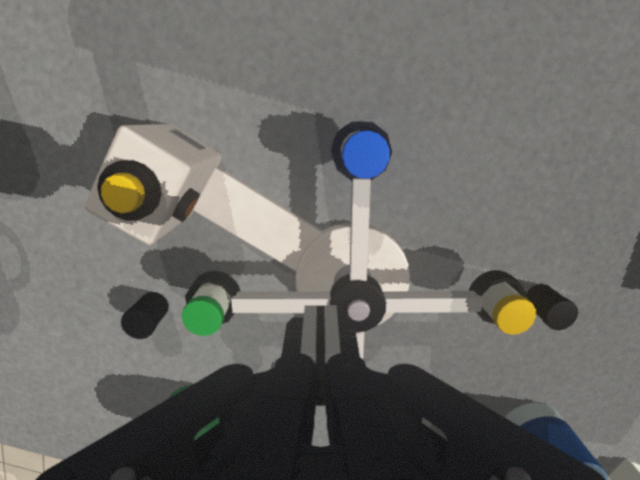

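The wrist view shows the hub stud at (358,310), the lens at (188,205), the button at (123,193), blue at (366,154), green at (203,315) and yellow at (515,315). The bar's edges run (228,170)–(320,233) and (198,212)–(293,271).

```bash
python3 - <<'E'
from h import *
W=np.load('W1.npy');t=cv2.imread('pics/w1.png')[:,:,::-1].copy()
an=lambda d:np.degrees(np.arctan2(d[1],d[0])).round(2)
c=np.array([.5695,.0532,0]);print('hub',watz(W,(358,310),.082))
for k,uv in dict(green=(203,315),blue=(366,154),yellow=(515,315)).items():
    p=watz(W,blob(t,k,uv,26)[0],.095);print(k,p.round(4),an(p-c))
b=blob(t,'yellow',(123,193),28);print('btn',b,[watz(W,b[0],z).round(4) for z in(.11,.115,.12)])
o1,d1=ray('top',(393.83,289.6));
cc,K,D=cal('wrist');p=cv2.undistortPoints(b[0].reshape(1,1,2),K,D)[0,0];d2=W[:3,:3]@np.array([*p,1]);d2/=np.linalg.norm(d2)
A=B=0
for o,d in((o1,d1),(W[:3,3],d2)):
    P=np.eye(3)-np.outer(d,d);A=A+P;B=B+P@o
q=np.linalg.solve(A,B);print('btn tri',q,an(q-c))
l=watz(W,(188,205),.072);print('lens',l,an(l-c))
l=atz('top',(377,287),.072);print('lens top',l,an(l-c))
for a,e in(((228,170),(320,233)),((198,212),(293,271))):
    x,y=watz(W,a,.012),watz(W,e,.012);print('bar',x,an(x-y))
E
```

```text
hub [0.56914085 0.05325645 0.082     ]
green [ 0.6031 -0.0755  0.095 ] -75.36
blue [0.4393 0.0176 0.095 ] -164.71
yellow [0.532  0.1811 0.095 ] 106.35
btn (array([122.39986092, 192.07162726]), np.int32(1438)) [array([ 0.5098, -0.1459,  0.11  ]), array([ 0.5082, -0.1436,  0.115 ]), array([ 0.5066, -0.1412,  0.12  ])]
btn tri [ 0.50804256 -0.14309068  0.1158498 ] -107.39
lens [ 0.51835804 -0.1087094   0.072     ] -107.53
lens top [ 0.51765994 -0.11187621  0.072     ] -107.43
bar [ 0.49249454 -0.09404454  0.012     ] -110.23
bar [ 0.54111433 -0.11524595  0.012     ] -108.81
```

To row units: -18.5 cm is -0.2313, -18 cm is -0.225.

Request:
servo_tool:
  moves:
    - [0, 0, -0.0125, 0]
    - [0, 0, -0.0438, 0]
    - [0, 0, -0.0813, 0]
    - [0, 0, -0.1188, 0]
    - [0, 0, -0.1563, 0]
    - [0, 0, -0.1875, 0]
    - [0, 0, -0.2125, 0]
    - [0, 0, -0.225, 0]
    - [0, 0, -0.2313, 0]
    - [0, 0, -0.2313, 0]
    - [0, 0, -0.2313, 0]

```text
time: 2.65
ee_pos: [0.507, 0.0003, 0.0473]
tcp_rot: [-180.0, 0.1, -164.7]
wrist_force: [-0.4, 0.1, 0.3]
opening: -0.0
grasp_force: 0.0
```

```bash
cat >> h.py <<'E'
def path(cur,th0,ths,s,c=np.array([.5693,.0532])):
    u=lambda a:np.array([np.cos(np.radians(a)),np.sin(np.radians(a))])
    for th in ths:
        p=c+.075*u(th)+s*u(th+90);d=(p-cur)*100
        print(th,d.round(1).tolist(),round(np.radians(th-th0),2))
E
python3 -c "
from h import *
import numpy as np
path(np.array([.507,.0003]),-164.5,[-164.5],.0215)
path(np.array([.507,.0003]),-164.5,np.arange(-166.5,-193,-2),.0215)"
```

```text
-164.5 [-0.4, 1.2] 0.0
-166.5 [-0.6, 1.4] -0.03
-168.5 [-0.7, 1.7] -0.07
-170.5 [-0.8, 1.9] -0.1
-172.5 [-0.9, 2.2] -0.14
-174.5 [-1.0, 2.4] -0.17
-176.5 [-1.1, 2.7] -0.21
-178.5 [-1.2, 2.9] -0.24
-180.5 [-1.3, 3.2] -0.28
-182.5 [-1.4, 3.5] -0.31
-184.5 [-1.4, 3.7] -0.35
-186.5 [-1.5, 4.0] -0.38
-188.5 [-1.5, 4.3] -0.42
-190.5 [-1.5, 4.5] -0.45
-192.5 [-1.6, 4.8] -0.49
```

To row units: 3.2 cm is 0.04, 2.9 cm is 0.0363, -0.28 rad is -0.2674.

Request:
servo_tool:
  moves:
    - [-0.0013, 0.0038, 0, 0]
    - [-0.0025, 0.0075, 0, 0]
    - [-0.0038, 0.0113, 0, 0]
    - [-0.005, 0.015, 0, 0]
    - [-0.0075, 0.0175, 0, -0.0286]
    - [-0.0088, 0.0213, 0, -0.0668]
    - [-0.01, 0.0238, 0, -0.0955]
    - [-0.0113, 0.0275, 0, -0.1337]
    - [-0.0125, 0.03, 0, -0.1623]
    - [-0.0138, 0.0338, 0, -0.2005]
    - [-0.015, 0.0363, 0, -0.2292]
    - [-0.0163, 0.04, 0, -0.2674]
    - [-0.0163, 0.04, 0, -0.2674]
    - [-0.0163, 0.04, 0, -0.2674]

```text
time: 3.82
ee_pos: [0.4936, 0.0322, 0.0465]
tcp_rot: [180.0, 0.0, 179.4]
wrist_force: [0.2, 0.5, 0.1]
opening: -0.0003
grasp_force: 0.0
```

```bash
cat > meas.py <<'E'
from h import *
import sys
T=dict(T) ; im=camera('top');cv2.imwrite('pics/'+sys.argv[1],im[:,:,::-1])
c=np.array([.5695,.0532,0])
g=float(sys.argv[2])
for k,off in(('green',0),('red',90),('yellow',180),('blue',270)):
    a=np.radians(g+off);p=c+[.135*np.cos(a),.135*np.sin(a),.095]
    K=cal('top');uv=cv2.projectPoints(p.reshape(1,1,3),K[0]['rvec'],K[0]['tvec'],K[1],K[2])[0][0,0]
    try:
        b,n=blob(im,k,tuple(int(x) for x in uv.round()),16);q=atz('top',b,.095)-c
        print(k,n,np.hypot(*q[:2]).round(4),(np.degrees(np.arctan2(q[1],q[0]))-off+180)%360-180)
    except ValueError:print(k,'hidden')
o=get_obs();print(o['time'],o['ee_pos'],o['wrist_force'])
E
python3 meas.py t2.png -90
```

```text
green 210 0.1349 -90.5171610433398
red 222 0.1345 -90.599475912273
yellow 232 0.1345 -90.51990687528779
blue hidden
3.8667 [0.49363361 0.03213025 0.0464509 ] [ 0.40207052  0.55147421 -0.5266435 ]
```

```bash
python3 -c "
from h import *
path(np.array([.4937,.0323]),-180.5,[-182.5,-184.5,-186.5,-188.5,-190.5,-192.5,-194.5,-196,-197.3],.0215)"
```

```text
-182.5 [-0.0, 0.3] -0.03
-184.5 [-0.1, 0.5] -0.07
-186.5 [-0.1, 0.8] -0.1
-188.5 [-0.2, 1.1] -0.14
-190.5 [-0.2, 1.3] -0.17
-192.5 [-0.2, 1.6] -0.21
-194.5 [-0.2, 1.9] -0.24
-196 [-0.2, 2.1] -0.27
-197.3 [-0.2, 2.3] -0.29
```

To row units: 2.2 cm is 0.0275, 2.1 cm is 0.0263, -0.27 rad is -0.2578.

Request:
servo_tool:
  moves:
    - [0, 0.0038, 0, -0.0286]
    - [-0.0013, 0.0063, 0, -0.0668]
    - [-0.0013, 0.01, 0, -0.0955]
    - [-0.0025, 0.0138, 0, -0.1337]
    - [-0.0025, 0.0163, 0, -0.1623]
    - [-0.0025, 0.02, 0, -0.2005]
    - [-0.0025, 0.0238, 0, -0.2292]
    - [-0.0025, 0.0263, 0, -0.2578]
    - [-0.0025, 0.0275, 0, -0.2674]
    - [-0.0025, 0.0275, 0, -0.2674]
    - [-0.0025, 0.0275, 0, -0.2674]

```text
time: 4.78
ee_pos: [0.4917, 0.054, 0.0463]
tcp_rot: [180.0, 0.0, 163.3]
wrist_force: [-0.2, 0.6, -0.3]
opening: -0.0001
grasp_force: 0.0
```

```bash
python3 meas.py t3.png -106
```

```text
green 12 0.1265 -100.8813295159349
red 218 0.1346 -106.1274449282532
yellow 225 0.1345 -105.92471048531688
blue hidden
4.8333 [0.49171439 0.0539281  0.0463504 ] [ 0.24066037 -0.0976787   0.24394067]
```

To row units: 0.2 cm is 0.0025, 0.05 cm is 0.0006, -0.02 rad is -0.0191.

Request:
servo_tool:
  moves:
    - [0, 0.0013, 0, -0.0095]
    - [0.0006, 0.0025, 0, -0.0191]
    - [0.0006, 0.0025, 0, -0.0191]
    - [0.0006, 0.0025, 0, -0.0191]

```text
time: 5.17
ee_pos: [0.4922, 0.056, 0.0463]
tcp_rot: [180.0, 0.0, 162.1]
wrist_force: [-0.1, -0.0, 0.7]
opening: 0.0001
grasp_force: 0.0
```

To row units: 18.5 cm is 0.2313, 17 cm is 0.2125.

Request:
servo_tool:
  moves:
    - [-0.0013, -0.0038, 0, 0]
    - [-0.0038, -0.01, 0, 0]
    - [-0.005, -0.0175, 0, 0]
    - [-0.005, -0.0175, 0.0125, 0]
    - [-0.005, -0.0175, 0.05, 0]
    - [-0.005, -0.0175, 0.0938, 0]
    - [-0.005, -0.0175, 0.1375, 0]
    - [-0.005, -0.0175, 0.1813, 0]
    - [-0.005, -0.0175, 0.2125, 0]
    - [-0.005, -0.0175, 0.2313, 0]
    - [-0.005, -0.0175, 0.2313, 0]
    - [-0.005, -0.0175, 0.2313, 0]

```text
time: 6.17
ee_pos: [0.4885, 0.0418, 0.2324]
tcp_rot: [180.0, 0.1, 162.1]
wrist_force: [-0.1, -0.0, 0.6]
opening: -0.0001
grasp_force: 0.0
```

```bash
python3 meas.py t4.png -107;python3 - <<'E'
from h import *
im,W=wcam();cv2.imwrite('pics/w2.png',im[:,:,::-1]);np.save('W2.npy',W)
E
```

```text
green 176 0.1323 -107.43404670588593
red 222 0.1344 -107.55618601726223
yellow 60 0.1458 -107.06497684310592
blue hidden
6.2167 [0.48802639 0.04183554 0.23115328] [ 0.48164872 -0.34048386  0.06624179]
```

View pics/w2.png

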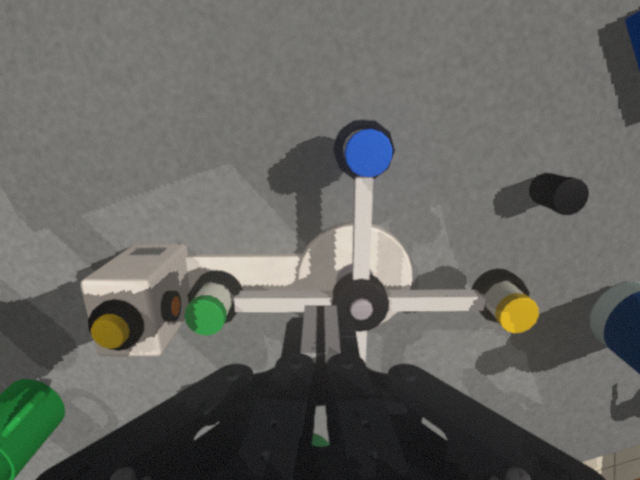

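The wrist view shows the green pot at (206,315) directly in front of the lens (172,306), with its arm parallel to the station bar. I'll do one numeric cross-check, then press the button at (110,330).

```bash
python3 - <<'E'
from h import *
W=np.load('W2.npy');t=cv2.imread('pics/w2.png')[:,:,::-1].copy();c=np.array([.5693,.0532,0])
an=lambda d:np.degrees(np.arctan2(d[1],d[0])).round(2)
for k,uv in dict(green=(206,315),blue=(368,153),yellow=(518,314)).items():
    p=watz(W,blob(t,k,uv,26)[0],.093);print(k,p.round(4),an(p-c))
b=blob(t,'yellow',(110,330),28)[0]
print('lens',an(watz(W,(173,306),.072)-c))
A=B=0
for w,uv in((np.load('W1.npy'),(122.4,192.07)),(W,b)):
    cc,K,D=cal('wrist');p=cv2.undistortPoints(np.array(uv).reshape(1,1,2),K,D)[0,0];d=w[:3,:3]@np.array([*p,1]);d/=np.linalg.norm(d)
    P=np.eye(3)-np.outer(d,d);A=A+P;B=B+P@w[:3,3]
q=np.linalg.solve(A,B);print('btn',q,an(q-c),watz(W,b,.116))
a,e=watz(W,(190,257),.012),watz(W,(300,257),.012);print('bar',an(a-e))
a,e=watz(W,(235,293),.071),watz(W,(328,293),.071);print('arm',an(a-e))
E
```

```text
green [ 0.528  -0.0735  0.093 ] -108.04
blue [0.4409 0.0951 0.093 ] 161.94
yellow [0.6094 0.1819 0.093 ] 72.7
lens -107.14
btn [ 0.50768934 -0.14273072  0.11674466] -107.46 [ 0.50802337 -0.14333947  0.116     ]
bar -107.9
arm -107.85
```

To row units: -18.5 cm is -0.2313, -17.5 cm is -0.2188.

Request:
servo_tool:
  moves:
    - [0.0025, -0.025, 0, 0]
    - [0.0063, -0.0625, 0, 0]
    - [0.0113, -0.1063, 0, 0]
    - [0.0163, -0.15, 0, 0]
    - [0.0213, -0.1938, 0, 0]
    - [0.0238, -0.2188, 0, 0]
    - [0.025, -0.2313, 0, 0]
    - [0.025, -0.2313, -0.0125, 0]
    - [0.025, -0.2313, -0.0438, 0]
    - [0.025, -0.2313, -0.0813, 0]
    - [0.025, -0.2313, -0.1063, 0]
    - [0.025, -0.2313, -0.125, 0]
    - [0.025, -0.2313, -0.1313, 0]
    - [0.025, -0.2313, -0.1313, 0]

```text
time: 7.43
ee_pos: [0.507, -0.1417, 0.1243]
tcp_rot: [180.0, -0.2, 162.1]
wrist_force: [-0.0, 0.0, 0.6]
opening: 0.0002
grasp_force: 0.0
```

Request:
servo_tool:
  moves:
    - [0, -0.0013, -0.0038, 0]
    - [0, -0.0013, -0.0075, 0]
    - [0, -0.0013, -0.01, 0]
    - [0, -0.0013, -0.0125, 0]
    - [0, -0.0013, -0.0125, 0]
    - [0, -0.0013, -0.0125, 0]

```text
time: 7.93
ee_pos: [0.5086, -0.1439, 0.117]
tcp_rot: [180.0, 0.1, 162.1]
wrist_force: [1.5, 2.8, 4.7]
opening: -0.0002
grasp_force: 2.1
```

To row units: -0.2 cm is -0.0025, -0.1 cm is -0.0013.

Request:
servo_tool:
  moves:
    - [0, 0, -0.0013, 0]
    - [0, 0, -0.0025, 0]
    - [0, 0, -0.0025, 0]
    - [0, 0, -0.0025, 0]

```text
time: 8.27
ee_pos: [0.5087, -0.1439, 0.1159]
tcp_rot: [180.0, 0.1, 162.1]
wrist_force: [0.4, 3.8, 13.2]
opening: 0.0002
grasp_force: 6.6
```

To row units: -0.2 cm is -0.0025, -0.1 cm is -0.0013.

Request:
servo_tool:
  moves:
    - [0, 0.0006, -0.0013, 0]
    - [0, 0.0006, -0.0025, 0]
    - [0, 0.0006, -0.0025, 0]
    - [0, 0.0006, -0.0025, 0]

```text
time: 8.6
ee_pos: [0.5088, -0.1439, 0.1157]
tcp_rot: [-180.0, 0.2, 162.1]
wrist_force: [-5.8, 3.2, 25.3]
opening: -0.0
grasp_force: 12.7
```

```bash
python3 - <<'E'
from h import *
s=snap('side','s2.png');a=cv2.imread('pics/side1.png')[:,:,::-1]
v=np.hstack([cv2.resize(x[165:255,290:420],(390,270),interpolation=cv2.INTER_CUBIC) for x in(a,s)])
cv2.imwrite('pics/c2.png',v[:,:,::-1])
E
```

```text
(no output)
```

View pics/c2.png

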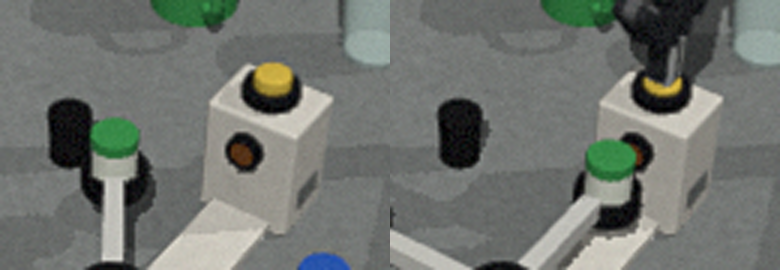

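The side crop shows the fingertip on the yellow button (crop 662,85), which is down, with the green pot in front of the lens. Height stopped changing (0.2 mm) while the force rose by 12 N, so the button has bottomed. Now I'll release it and retreat.

Request:
servo_tool:
  moves:
    - [0, 0, 0.0063, 0]
    - [0, 0, 0.0125, 0]
    - [0, 0, 0.025, 0]
    - [0, 0, 0.05, 0]
    - [0, 0, 0.0875, 0]
    - [0, 0, 0.125, 0]
    - [0, 0, 0.15, 0]
    - [-0.05, 0, 0.15, 0]
    - [-0.1, 0, 0.15, 0]
    - [-0.15, 0, 0.15, 0]
    - [-0.1875, 0, 0.15, 0]
    - [-0.1875, 0, 0.15, 0]
    - [-0.1875, 0, 0.15, 0]

```text
time: 9.73
ee_pos: [0.3571, -0.1438, 0.233]
tcp_rot: [-180.0, 0.1, 162.0]
wrist_force: [-0.0, -1.0, 0.6]
opening: 0.0003
grasp_force: 0.0
```

```bash
python3 meas.py t5.png -107; python3 - <<'E'
from h import *
s=snap('side','s3.png');cv2.imwrite('pics/c3.png',cv2.resize(s[150:340,230:430],(600,570),interpolation=cv2.INTER_CUBIC)[:,:,::-1])
print(blob(s,'yellow',(381,192),11))
E
```

```text
green 206 0.1351 -107.45550244233027
red 219 0.1343 -107.52184356062976
yellow 225 0.1345 -107.44747936276659
blue 247 0.1348 -107.69262878535059
9.7833 [ 0.35792271 -0.14374152  0.23267026] [-0.8830936  -0.71173588 -0.70716699]
(array([380.568, 191.072]), np.int32(125))
```

View pics/c3.png

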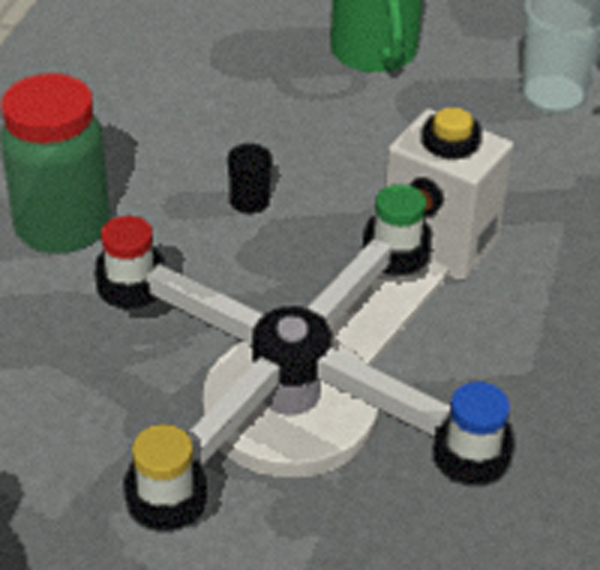

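The view shows the green pot (400,205) in front of the lens (428,195). The button (453,123) has sprung back to its earlier place, and all four pots are seated. The carousel stands at -107.5°, matching the reader's direction.

```bash
python3 -c "
from workcell import *
print(job_done())"
```

```text
the job is handed in; nothing more can be done
None
```

The job is handed in: the green pot stands in front of the reader's lens (within about 0.5° by camera), and the yellow button was pressed right down afterwards and sprang back, with the carousel still as set and all four pots in their seats.

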